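# Try the sliding lids and set a marker in the box that binds

## Robot

A 7-joint arm with a two-finger parallel gripper is mounted at the origin on the work surface. World frame = base frame: x ahead of the robot, y to its left, z up, the work surface at z = 0. Lengths are in m, angles in rad, forces in N, time in s.
With the tool pointing down it reaches from about 0.4 to 0.85 m from the base axis. Payload 4.5 kg.
Tool frame: the origin (TCP) lies at the very end of the fingers, on their centre line; the grasp point (between the pads) lies 19 mm behind it (r.grip_point_offset is the distance from the TCP to the grasp point, in m); z points along the fingers, y is the line along which they close (so a half turn about z gives the same grasp; the last joint's range is limited). The gripper opens to 88 mm and grips with 3 to 60 N. Pads are 18 mm wide; open, the fingers measure 123 mm over their backs; the gripper's body (75 mm by 187 mm) begins 45 mm behind the grasp point.
Start: joints at [-1.298, 0.689, -0.195, 1.565, 0.157, 0.902, -0.215], TCP at [0.148, 0.607, 0.205] pointing down, gripper open.
Joint ranges: [-3.01, 3.01], [-0.46, 2.08], [-1.47, 1.51], [0.13, 2.56], [-1, 4.14], [0.04, 2.09], [-2.66, 2.66]. Speed limits (rad/s): [2.57, 2.57, 3.14, 3.14, 3.14, 3.14, 3.14].

## Interface

Orientations are given as a unit quaternion [x, y, z, w].
In Python, from plant import r gives the robot as it stands.
- The arm moves only by the tool carry_out, never from a script. Its argument "rows" is a list of rows, each a list of 3 entries, a list of its own where there are three numbers: the shift along the tool's x, y, z in cm, then the turn, a rotation vector about the tool's x, y, z in degrees, then the closure, from 0 (fully open) to 1 (shut). A call has 1 to 12 rows; each row is the pose to reach, as a shift and turn from the pose commanded when the call began, along the tool's axes at that moment; what a row does not reach only later rows make up. A row lasts 1/10 s, in which the tool goes at most 50 mm and 8.59 degrees, less where a joint would pass 70% of its speed; a pose out of reach is approached as far as the arm can. A call with a gripper value outside its range is refused whole. The fingers move at their own pace and stop on an object; "newtons" is the grip in N (left out, the last holds). Time passes only in rows, so rows that repeat a pose let the fingers close. It gives the time, the measured TCP pose, the force, the opening and the grip force at its end, in the units of the state.
- r.get_state(): the state, without advancing time (a new reading comes with each control period).
- r.snapshot(name): name is "side" or "top"; returns a dict with "image" (400x640x3 uint8, red, green, blue), "fx", "fy", "cx", "cy" (pixels), "pose" (4x4, takes a point from camera to world coordinates). Camera axes: x right, y up, looking along -z (the intrinsics and any distortion apply to the point x, -y, -z); pixel columns grow to the right and rows downward; lengths in m; the calibration is good to about 2 mm. A picture is of the moment at which its call begins. There is no depth.
- r.finish_job(): hands the job in; it is judged then, once.
The state is a dict: "clock": time; "q": joint angles; "qd": joint speeds; "joint_torque": joint torques, N m; "tool_pos": TCP position; "eef_rot": TCP orientation; "contact_force": force on the tool from outside, world axes, zero at the start; "moment": the same for the moment, N m; "opening": opening from 0.0 (shut) to 1.0 (fully open); "finger_force": force on a finger pad.
Only numpy, scipy, OpenCV 4.12 (cv2) and the standard library are available. Lean on these libraries where they do the work, as an engineer would, in place of code of your own. Each camera call takes 0.05 s, during which the arm holds its last target. There are 200 camera calls.

## Task

First slide the lids of all three wooden boxes fully open, feeling each one along its whole travel: one is gummed up with dried paint and binds part-way. Once all three stand open together, slide the two that run freely fully shut again, and leave the binding one fully open with the red marker standing upright on the floor of its box. Do not push hard against the lamp bar, and leave the bottle, the bucket and the brush cup where they are.

Things in the scene. Friction and masses are not known exactly. Their poses are not given: they have to be found in the camera images.
- lid_a (a joint): Lid of box a, m: 0 shut, 0.10 fully open (hard stops). It slides level along its box's +x and stays where left. A free lid takes 1 to 4 N all along. The binding one also runs freely until about mid-travel (50 mm), then drags at 12 to 16 N for the rest of the stroke, opening or shutting, but can be pulled through. The lids look alike; the letters tell nothing.
- knob_a (a point): Grip point on the dark wooden knob of lid a: an upright cylinder 20 mm across, from 26 mm below this point (the lid's top face) to 12 mm above it. It travels with the lid; axes as its box. Shut, it is 50 mm to the -x side (the robot's side) of the box's centre.
- box_a: Light wooden box a with a brown sliding lid, fixed on the board. 190 (x) x 100 (y) x 71 mm high, origin at the centre of its underside, z up; the lid opens to +x, away from the robot. Walls and floor 6 mm thick. With the lid (61 to 67 mm up) fully open the mouth is free from x = -89 to +10, y = -43 to +43 mm; the lid then juts out 95 mm at the back.
- lid_b (a joint): Lid of box b, m: 0 shut, 0.10 fully open (hard stops). It slides level along its box's +x and stays where left. A free lid takes 1 to 4 N all along. The binding one also runs freely until about mid-travel (50 mm), then drags at 12 to 16 N for the rest of the stroke, opening or shutting, but can be pulled through. The lids look alike; the letters tell nothing.
- knob_b (a point): Grip point on the dark wooden knob of lid b: an upright cylinder 20 mm across, from 26 mm below this point (the lid's top face) to 12 mm above it. It travels with the lid; axes as its box. Shut, it is 50 mm to the -x side (the robot's side) of the box's centre.
- box_b: Light wooden box b with a brown sliding lid, fixed on the board. 190 (x) x 100 (y) x 71 mm high, origin at the centre of its underside, z up; the lid opens to +x, away from the robot. Walls and floor 6 mm thick. With the lid (61 to 67 mm up) fully open the mouth is free from x = -89 to +10, y = -43 to +43 mm; the lid then juts out 95 mm at the back.
- lid_c (a joint): Lid of box c, m: 0 shut, 0.10 fully open (hard stops). It slides level along its box's +x and stays where left. A free lid takes 1 to 4 N all along. The binding one also runs freely until about mid-travel (50 mm), then drags at 12 to 16 N for the rest of the stroke, opening or shutting, but can be pulled through. The lids look alike; the letters tell nothing.
- knob_c (a point): Grip point on the dark wooden knob of lid c: an upright cylinder 20 mm across, from 26 mm below this point (the lid's top face) to 12 mm above it. It travels with the lid; axes as its box. Shut, it is 50 mm to the -x side (the robot's side) of the box's centre.
- box_c: Light wooden box c with a brown sliding lid, fixed on the board. 190 (x) x 100 (y) x 71 mm high, origin at the centre of its underside, z up; the lid opens to +x, away from the robot. Walls and floor 6 mm thick. With the lid (61 to 67 mm up) fully open the mouth is free from x = -89 to +10, y = -43 to +43 mm; the lid then juts out 95 mm at the back.
- board: Plywood board under the boxes, 260 (x) x 480 (y) x 12 mm, fixed on the table, origin at the centre of its underside. The boxes stand on it side by side along y, 140 mm apart, centred at x = 0 and parallel to it.
- lamp: Aluminium lamp bar above the boxes, fixed to the board; same origin and axes as the board. It runs along y, 500 mm long, x 54 to 99 mm, z 235 to 263 mm; posts at y = +-232, x = 77 mm. Its front edge is right over the knobs of open lids (x = 50): an upright gripper does not fit. Lean the tool back to the robot by about 30 degrees, fingers pointing forward and down.
- marker_mid (a point): Centre of the loose red wooden marker, a square block 28 x 28 x 95 mm with a white band near its top, 70 g, standing upright on the table to the left or right of the board; z up, x and y along its sides.
- paint_bottle: Yellow paint bottle, 54 mm across, 140 mm high, loose, origin at the centre of its underside. Stands on the other side of the board from the marker. Bystander.
- bucket: Blue rinsing bucket with an orange handle, 150 mm across, 140 mm high, loose, origin at the centre of its underside. Bystander.
- brush_cup: White cup of brushes, 80 mm across, 100 mm high (brushes to 220 mm), loose, origin at the centre of its underside. Bystander.
There are look-alikes about, which are no part of the job. There is more than one size of the part that bears marker_mid; the job needs the larger.

How it is judged:
By the outcome, as a careful person would: the job done as asked, in the order asked, and still so for the second after the job is handed in, with the robot touching nothing.
It also fails if it takes over 72 s, if anything falls off the work surface, if the arm or the gripper's body presses on something with over 40 N, if the wrist force passes 120 N, or if a joint passes its speed limit or range.

## Working session

There is one attempt and no reset: what is moved stays moved. The work goes in short steps, Python scripts to look and compute and a tool call to move; the robot and the scene stay as the last step left them, time stands still between calls to the robot, and variables do not carry over. Pictures are saved under pics/ and viewed, at most 10 in all, crops included, and the job is handed in when it is done.

Besides the shell and the picture viewer there is one more tool, called by a JSON object that holds its "name" and its "arguments". carry_out: Moves the arm, as the interface text tells. Its arguments: {"type":"object","properties":{"rows":{"type":"array"},"newtons":{"type":"number"}},"required":["rows"]}

```bash
mkdir -p pics; ls
python3 - <<'E'
from plant import r
import cv2
for n in("side","top"):
    s=r.snapshot(n); cv2.imwrite(f"pics/{n}0.png",s["image"][:,:,::-1])
    print({k:v for k,v in s.items() if k!="image"})
print(r.get_state())
E
```

```text
pics
{'fx': 501.6249929856745, 'fy': 501.6249929856745, 'cx': 314.53074764549814, 'cy': 199.2319306522753, 'pose': array([[-0.9937047 ,  0.08707341, -0.07049245,  0.46302758],
       [-0.11179407, -0.72979136,  0.67446768,  0.82340382],
       [ 0.00728342,  0.67810234,  0.7349314 ,  1.02451294],
       [ 0.        ,  0.        ,  0.        ,  1.        ]])}
{'fx': 516.9682135705493, 'fy': 516.9682135705493, 'cx': 314.9811561513577, 'cy': 188.54054661244848, 'pose': array([[ 0.00387094,  0.98163603, -0.19072422,  0.22718793],
       [-0.99997174,  0.00502893,  0.00558788, -0.00832915],
       [ 0.00644441,  0.1906972 ,  0.98162775,  1.71225469],
       [ 0.        ,  0.        ,  0.        ,  1.        ]])}
{'clock': 0.1, 'q': array([-1.29821404,  0.68988157, -0.19457159,  1.56621384,  0.15732576,
        0.90250879, -0.21515819]), 'qd': array([ 1.42575826e-03, -3.02528853e-03,  2.30173679e-04, -2.46858644e-03,
        7.88771659e-05,  8.67191984e-06, -5.46594616e-04]), 'joint_torque': array([-3.04298752e-03, -5.28504610e+01, -1.27156310e+00, -1.53838062e+01,
       -5.25748939e-02,  1.98746864e-03,  4.37623237e-05]), 'tool_pos': array([0.14770512, 0.60666727, 0.20391015]), 'eef_rot': array([ 1.19072600e-01,  9.92885222e-01, -8.06201120e-04, -4.25024873e-05]), 'contact_force': array([-0.92897782,  0.34054555,  0.75575183]), 'moment': array([-0.04759037, -0.07497259, -0.00654944]), 'finger_force': 0.0, 'opening': 0.9974064359996581}
```

View pics/side0.png

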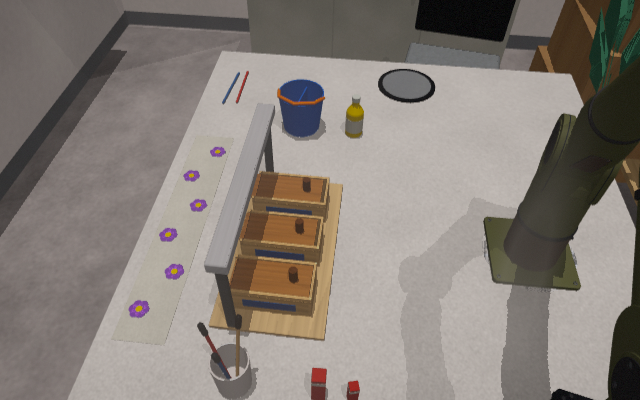

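View pics/top0.png

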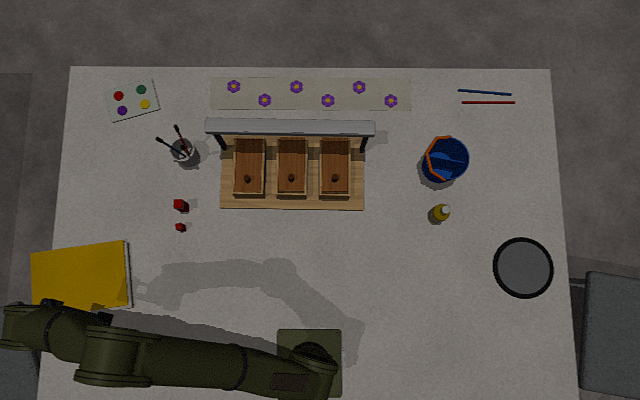

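Side view: three boxes with knobs at (307,184), (299,226), (293,274), and the lamp bar on their far side. Marker candidates: the large red block at side (319,382) / top (181,205), and the small one at side (353,390) / top (180,227). I choose the larger one and check it in crops.

Run:
```python
import cv2
a=cv2.imread("pics/top0.png")[110:240,165:375]; cv2.imwrite("pics/c1.png",cv2.resize(a,None,fx=3.8,fy=3.8,interpolation=cv2.INTER_CUBIC))
a=cv2.imread("pics/side0.png")[165:400,200:370]; cv2.imwrite("pics/c2.png",cv2.resize(a,None,fx=2.5,fy=2.5,interpolation=cv2.INTER_CUBIC))
```

```text
(no output)
```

View pics/c1.png

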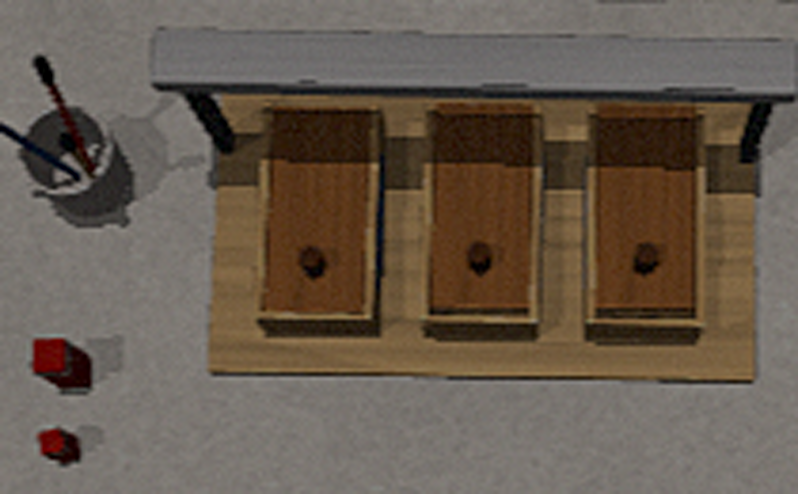

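View pics/c2.png

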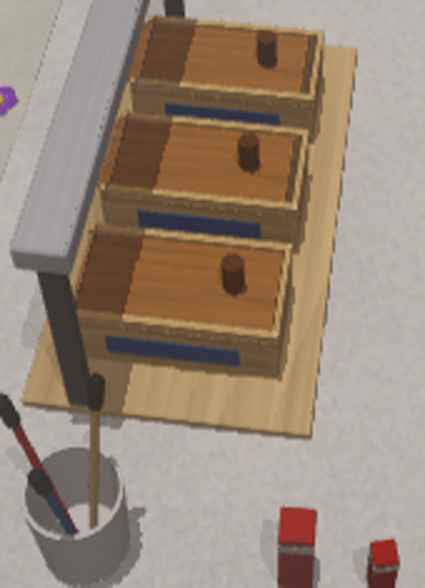

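Crops: the larger block has its top face at c1 (51,357) and c2 (298,525); the smaller one is at c1 (53,442). Knob tops are at c1 (314,253), (480,250), (646,250) and the board's front corners at c1 (210,374), (754,381).

```bash
cat > h.py <<'E'
import numpy as np
from plant import r
from scipy.spatial.transform import Rotation as R
def ray(s,u,v):
    d=s["pose"][:3,:3]@np.array([(u-s["cx"])/s["fx"],-(v-s["cy"])/s["fy"],-1]); return s["pose"][:3,3],d
def onz(s,u,v,z):
    o,d=ray(s,u,v); return (o+d*(z-o[2])/d[2])
E
python3 - <<'E'
from h import *
np.set_printoptions(precision=4,suppress=True)
t=r.snapshot("top"); s=r.snapshot("side")
T=lambda u,v,z:onz(t,165+(u+.5)/3.8-.5,110+(v+.5)/3.8-.5,z)[:2]
S=lambda u,v,z:onz(s,200+(u+.5)/2.5-.5,165+(v+.5)/2.5-.5,z)[:2]
for n,a,b,z in [("k1",(314,253),(233,260),.117),("k2",(480,250),(248,138),.117),("k3",(646,250),(267,37),.117),("mk",(51,357),(298,525),.095),
 ("FL",(210,374),(311,437),.012),("FR",(754,381),(356,47),.012),
 ("b1FL",(262,318),(280,330),.083),("b1FR",(379,320),(293,241),.083),("b2FL",(425,319),(298,216),.083),("b2FR",(539,320),(307,131),.083),("b3FL",(586,322),(316,100),.083),("b3FR",(703,326),(323,33),.083)]:
    print(n,T(*a,z),S(*b,z))
b=onz(s,200+24/2.5,165+402/2.5,.012);print("BL",b)
# marker top corners yaw
for p in [(282,508),(317,510),(315,545),(279,541)]: print(S(*p,.095))
q=r.get_state(); print(q["clock"],R.from_quat(q["eef_rot"]).as_matrix())
E
```

```text
k1 [0.5757 0.1964] [0.5739 0.2011]
k2 [0.579  0.0587] [0.5794 0.0612]
k3 [ 0.5797 -0.0793] [ 0.5781 -0.0752]
mk [0.4907 0.4155] [0.493  0.4216]
FL [0.4899 0.2976] [0.4928 0.3058]
FR [ 0.486  -0.1782] [ 0.4894 -0.1752]
b1FL [0.5268 0.2429] [0.5273 0.2455]
b1FR [0.5256 0.1444] [0.5264 0.1505]
b2FL [0.5267 0.1057] [0.5248 0.1217]
b2FR [0.5263 0.0096] [0.527  0.0168]
b3FL [ 0.5248 -0.03  ] [ 0.5222 -0.0254]
b3FR [ 0.5219 -0.1287] [ 0.524  -0.1219]
BL [0.7491 0.3025 0.012 ]
[0.5067 0.4097]
[0.4798 0.4082]
[0.4787 0.4356]
[0.506  0.4357]
0.2 [[-0.9716  0.2364 -0.0002]
 [ 0.2364  0.9716 -0.001 ]
 [-0.0001 -0.001  -1.    ]]
```

```bash
cat >> h.py <<'E'
YAW=-0.009
BX=R.from_euler('z',YAW).apply([1,0,0])
def rot(tilt):  # tilt deg: fingers forward-down
    z=np.array([np.sin(np.radians(tilt)),0,-np.cos(np.radians(tilt))]); y=np.array([0,1.,0]); x=np.cross(y,z)
    return R.from_euler('z',YAW)*R.from_matrix(np.c_[x,y,z])
def plan(seq):
    """seq of (grasp point, tilt, back-off along tool z); prints shift cm, turn deg from present pose"""
    q=r.get_state(); p=q["tool_pos"]; C=R.from_quat(q["eef_rot"])
    print("t",round(q["clock"],2),"p",p.round(4),"rv",C.as_euler('xyz',degrees=True).round(1),"F",q["contact_force"].round(1),"open",round(q["opening"],3),"ff",round(q["finger_force"],1))
    for g,tilt,back in seq:
        T=rot(tilt); t=np.array(g)+T.apply([0,0,r.grip_point_offset-back])
        print((C.inv().apply(t-p)*100).round(1).tolist(),np.degrees((C.inv()*T).as_rotvec()).round(1).tolist(),"world dir tcp",t.round(3))
E
python3 -c "
from h import *
k=[.575,.199,.108]
plan([([.45,.3,.25],30,0),(k,30,.1),(k,30,0)])"
```

```text
t 0.2 p [0.1477 0.6069 0.2041] rv [-179.9    0.   166.3] F [-0.  -0.1 -0.1] open 0.999 ff 0.0
[-37.5, -22.5, -2.9] [-3.5, -29.9, -12.8] world dir tcp [0.459 0.3   0.234]
[-47.2, -30.5, 2.6] [-3.5, -29.9, -12.8] world dir tcp [0.534 0.199 0.178]
[-52.1, -29.3, 11.3] [-3.5, -29.9, -12.8] world dir tcp [0.584 0.199 0.092]
```

{"name": "carry_out", "arguments": {"rows": [[[-19, -11, -2], [-2, -15, -6.5], 0.3], [[-37.5, -22.5, -2.9], [-3.5, -29.9, -12.8], 0.3], [[-37.5, -22.5, -2.9], [-3.5, -29.9, -12.8], 0.3], [[-37.5, -22.5, -2.9], [-3.5, -29.9, -12.8], 0.3], [[-37.5, -22.5, -2.9], [-3.5, -29.9, -12.8], 0.3], [[-37.5, -22.5, -2.9], [-3.5, -29.9, -12.8], 0.3], [[-37.5, -22.5, -2.9], [-3.5, -29.9, -12.8], 0.3], [[-37.5, -22.5, -2.9], [-3.5, -29.9, -12.8], 0.3], [[-37.5, -22.5, -2.9], [-3.5, -29.9, -12.8], 0.3], [[-47.2, -30.5, 2.6], [-3.5, -29.9, -12.8], 0.3], [[-47.2, -30.5, 2.6], [-3.5, -29.9, -12.8], 0.3], [[-47.2, -30.5, 2.6], [-3.5, -29.9, -12.8], 0.3]], "newtons": 40}}

```text
clock: 1.4
tool_pos: [0.5078, 0.2391, 0.2018]
eef_rot: [0.005, 0.965, -0.006, 0.261]
contact_force: [0.5, -0.2, 0.2]
opening: 0.701
finger_force: 0.0
```

```bash
python3 -c "
from h import *
import cv2
k=[.575,.199,.108]
plan([(k,30,.1),(k,30,0)])
for n in ('top','side'):
    s=r.snapshot(n);t=onz
    cv2.imwrite(f'pics/{n}1.png',s['image'][:,:,::-1])
a=cv2.imread('pics/top1.png')[110:240,165:375];b=cv2.imread('pics/side1.png')[150:350,200:400]
a=cv2.resize(a,(646,400),interpolation=2);b=cv2.resize(b,(400,400),interpolation=2)
cv2.imwrite('pics/v1.png',cv2.resize(np.hstack([b,a[:,:400]]),None,fx=1,fy=1))"
```

```text
t 1.4 p [0.5078 0.2391 0.2018] rv [-179.4   30.2  179.6] F [ 0.5 -0.2  0.2] open 0.701 ff 0.0
[-1.1, -3.9, 3.4] [-0.5, 0.2, 0.1] world dir tcp [0.534 0.199 0.178]
[-1.1, -3.8, 13.4] [-0.5, 0.2, 0.1] world dir tcp [0.584 0.199 0.092]
```

View pics/v1.png

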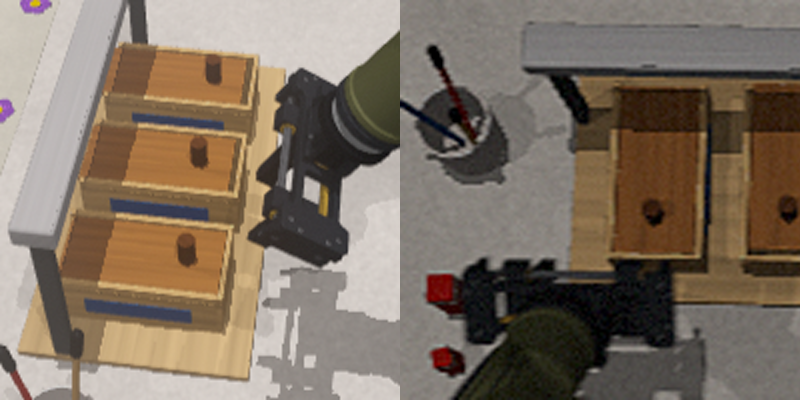

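The gripper hangs tilted in front of the boxes, with the near knob at (187,248) in the left half. I move to the standoff and then on to the knob.

{"name": "carry_out", "arguments": {"rows": [[[-1.1, -3.9, 3.4], [-0.5, 0.2, 0.1], 0.3], [[-1.1, -3.9, 3.4], [-0.5, 0.2, 0.1], 0.3], [[-1.1, -3.9, 3.4], [-0.5, 0.2, 0.1], 0.3], [[-1.1, -3.9, 3.4], [-0.5, 0.2, 0.1], 0.3]]}}

```text
clock: 1.9
tool_pos: [0.5325, 0.2007, 0.1783]
eef_rot: [0.005, 0.966, -0.001, 0.258]
contact_force: [0.7, 1.0, 0.1]
opening: 0.7
finger_force: 0.0
```

```bash
python3 -c "
from h import *
k=[.575,.199,.108]
plan([(k,30,.1),(k,30,0)])"
```

```text
t 1.9 p [0.5325 0.2007 0.1783] rv [180.   29.9 179.4] F [0.7 1.  0.1] open 0.7 ff 0.0
[-0.2, -0.1, 0.1] [-0.0, -0.1, -0.0] world dir tcp [0.534 0.199 0.178]
[-0.2, -0.1, 10.1] [-0.0, -0.1, -0.0] world dir tcp [0.584 0.199 0.092]
```

Good tracking. I go in and close.

{"name": "carry_out", "arguments": {"rows": [[[-0.2, -0.1, 4], [0, 0, 0], 0.3], [[-0.2, -0.1, 7], [0, 0, 0], 0.3], [[-0.2, -0.1, 9], [0, 0, 0], 0.3], [[-0.2, -0.1, 10], [0, 0, 0], 0.3], [[-0.2, -0.1, 10], [0, 0, 0], 0.3], [[-0.2, -0.1, 10], [0, 0, 0], 1], [[-0.2, -0.1, 10], [0, 0, 0], 1], [[-0.2, -0.1, 10], [0, 0, 0], 1], [[-0.2, -0.1, 10], [0, 0, 0], 1], [[-0.2, -0.1, 10], [0, 0, 0], 1]]}}

```text
clock: 2.9
tool_pos: [0.5848, 0.1983, 0.0931]
eef_rot: [0.005, 0.966, -0.002, 0.259]
contact_force: [0.1, -0.2, -0.6]
opening: 0.27
finger_force: 0.0
```

{"name": "carry_out", "arguments": {"rows": [[[-0.2, -0.1, 10], [0, 0, 0], 1], [[0, 0, 0], [0, 0, 0], 1]]}}

```text
clock: 3.1
tool_pos: [0.5857, 0.2, 0.0728]
eef_rot: [0.004, 0.969, -0.004, 0.249]
contact_force: [9.3, 3.4, -19.9]
opening: 0.208
finger_force: 11.2
```

I wrote the first row as if it were measured from the earlier call's start pose, which briefly pushed the tool down. The second row brought it back. I check the state now.

{"name": "carry_out", "arguments": {"rows": [[[0, 0, 0], [0, 0, 0], 1], [[0, 0, 0], [0, 0, 0], 1]]}}

```text
clock: 3.3
tool_pos: [0.5847, 0.1981, 0.0923]
eef_rot: [0.005, 0.966, -0.002, 0.259]
contact_force: [-0.1, -0.3, 0.7]
opening: 0.01
finger_force: 0.0
```

```bash
python3 -c "
from h import *
import cv2
k=[.575,.199,.108]
plan([(k,30,0)])
s=r.snapshot('side');cv2.imwrite('pics/v2.png',cv2.resize(s['image'][150:350,200:400,::-1],None,fx=3,fy=3,interpolation=2))"
```

```text
t 3.3 p [0.5847 0.1981 0.0923] rv [-179.9   30.   179.5] F [-0.1 -0.3  0.7] open 0.01 ff 0.0
[0.1, 0.1, 0.0] [-0.1, -0.0, -0.0] world dir tcp [0.584 0.199 0.092]
```

View pics/v2.png

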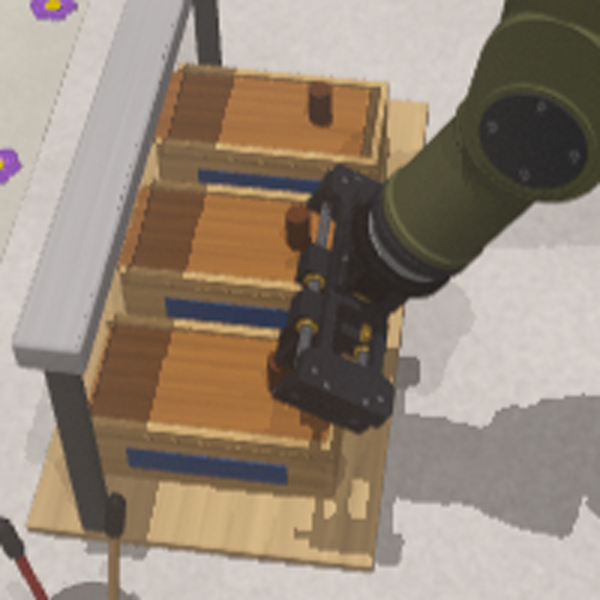

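The gripper is shut (opening 0.01) without the knob between the pads. The knob's left edge shows at (268,365), just ahead of the fingers. I project candidate positions to see where it is.

```bash
python3 -c "
from h import *
import cv2
s=r.snapshot('side')
def pr(s,p):
    c=s['pose'][:3,:3].T@(np.array(p)-s['pose'][:3,3]); return np.array([s['cx']+s['fx']*c[0]/-c[2],s['cy']-s['fy']*c[1]/-c[2]])
for x in (.575,.585,.595):
  print(x,'left edge top',((pr(s,[x+.01,.199,.117])-[200,150])*3).round(),'bottom',((pr(s,[x+.01,.199,.079])-[200,150])*3).round(),'topctr',((pr(s,[x,.199,.117])-[200,150])*3).round())
print('tcp',((pr(s,r.get_state()['tool_pos'])-[200,150])*3).round())
im=s['image'][:,:,::-1]
a=cv2.resize(im[235:305,260:330],(420,420),interpolation=2)
t=r.snapshot('top')['image'][:,:,::-1][130:205,215:290]
cv2.imwrite('pics/v3.png',np.hstack([a,cv2.convertScaleAbs(cv2.resize(t,(380,420),interpolation=2),alpha=1.7)]))"
```

```text
0.575 left edge top [264. 352.] bottom [266. 382.] topctr [278. 354.]
0.585 left edge top [250. 351.] bottom [252. 380.] topctr [264. 352.]
0.595 left edge top [237. 350.] bottom [239. 379.] topctr [250. 351.]
tcp [264. 369.]
```

View pics/v3.png

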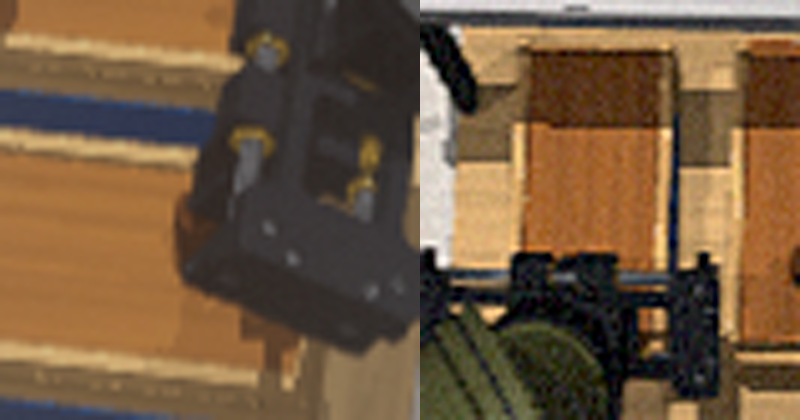

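```bash
python3 -c "
from h import *
import cv2
s=r.snapshot('side'); q=r.get_state()
def pr(s,p):
    c=s['pose'][:3,:3].T@(np.array(p)-s['pose'][:3,3]); return np.array([s['cx']+s['fx']*c[0]/-c[2],s['cy']-s['fy']*c[1]/-c[2]]).round(1)
print(r.grip_point_offset,q['opening'],q['tool_pos'],q['contact_force'])
print('v1 tip',pr(s,[.5078,.239,.2018]))
C=R.from_quat(q['eef_rot'])
for o in ([0,0,0],[.009,0,0],[-.009,0,0],[0,0,-.019],[0,0,-.064],[0,.0935,-.064],[0,-.0935,-.064]): print(o,pr(s,q['tool_pos']+C.apply(o)))
im=s['image'].astype(int)
for v in range(262,284,2): print(v,' '.join('%3d/%3d'%(im[v,u,0],im[v,u,2]) for u in range(284,306,2)))
"
```

```text
0.0187 0.004850218958855974 [0.58560055 0.19774761 0.09401595] [ 0.40987553  0.86336409 -0.28828677]
v1 tip [322.  263.1]
[0, 0, 0] [288.1 272.9]
[0.009, 0, 0] [291.7 274.4]
[-0.009, 0, 0] [284.6 271.4]
[0, 0, -0.019] [292.2 269.1]
[0, 0, -0.064] [302.2 259.7]
[0, 0.0935, -0.064] [295.7 297.4]
[0, -0.0935, -0.064] [307.9 226.2]
262 132/ 62 122/ 60 139/ 71 166/ 87  61/ 42  51/ 39  52/ 39  47/ 35  94/ 92  84/ 80  50/ 40
264 168/ 62 168/ 59 167/ 61 166/ 61  63/ 41  54/ 41  54/ 46  54/ 42  94/ 92  71/ 67  51/ 42
266 161/ 58 162/ 60 163/ 60 157/ 58  60/ 44  54/ 44  49/ 38  60/ 53  68/ 63  61/ 56  61/ 56
268 170/ 63 167/ 61 166/ 61  89/ 40  53/ 42  49/ 38  47/ 37  66/ 60  58/ 52  60/ 56  59/ 53
270 170/ 61 170/ 63 171/ 62 100/ 40  56/ 37  52/ 37  49/ 37  60/ 52  58/ 53  61/ 56  63/ 57
272 161/ 59 162/ 57 161/ 58  93/ 40  71/ 34  65/ 34  57/ 34  55/ 48  63/ 56  61/ 55  81/ 77
274 174/ 64 172/ 59 153/ 56  70/ 36  67/ 32  60/ 40  57/ 49  54/ 48  63/ 58  61/ 54  60/ 54
276 170/ 61 170/ 63 152/ 55  69/ 35  59/ 40  57/ 48  56/ 47  56/ 48  55/ 44  61/ 54  61/ 57
278 166/ 63 166/ 60 154/ 57  64/ 36  56/ 46  51/ 40  49/ 39  50/ 40  53/ 40  50/ 39  52/ 43
280 164/ 58 166/ 62 167/ 61  63/ 44  51/ 39  52/ 37  54/ 45  57/ 48  53/ 41  51/ 42  50/ 38
282 163/ 61 163/ 61 161/ 59 138/ 52  79/ 44  55/ 41  53/ 41  53/ 42  50/ 39  51/ 40  52/ 39
```

The evidence agrees that the real fingertips sit about 20 mm short of the reported TCP along the tool axis: the images, the empty closure, and the grip on the knob only when 20 mm deeper. I open and feel down gently along the axis.

{"name": "carry_out", "arguments": {"rows": [[[0, 0, 0], [0, 0, 0], 0.3], [[0, 0, 0], [0, 0, 0], 0.3], [[0, 0, 0], [0, 0, 0], 0.3], [[0, 0, 0.5], [0, 0, 0], 0.3], [[0, 0, 1], [0, 0, 0], 0.3], [[0, 0, 1.3], [0, 0, 0], 0.3], [[0, 0, 1.3], [0, 0, 0], 0.3]]}}

```text
clock: 4.2
tool_pos: [0.5914, 0.1979, 0.0807]
eef_rot: [0.005, 0.966, -0.002, 0.258]
contact_force: [0.5, -1.2, 0.6]
opening: 0.614
finger_force: 0.0
```

{"name": "carry_out", "arguments": {"rows": [[[0, 0, 0.3], [0, 0, 0], 0.3], [[0, 0, 0.6], [0, 0, 0], 0.3], [[0, 0, 0.9], [0, 0, 0], 0.3], [[0, 0, 0.9], [0, 0, 0], 0.3]]}}

```text
clock: 4.6
tool_pos: [0.5959, 0.1979, 0.0732]
eef_rot: [0.005, 0.966, -0.002, 0.259]
contact_force: [-0.9, -0.0, -0.0]
opening: 0.7
finger_force: 0.0
```

{"name": "carry_out", "arguments": {"rows": [[[0, 0, 0], [0, 0, 0], 1], [[0, 0, 0], [0, 0, 0], 1], [[0, 0, 0], [0, 0, 0], 1], [[0, 0, 0], [0, 0, 0], 1], [[0, 0, 0], [0, 0, 0], 1], [[0, 0, 0], [0, 0, 0], 1], [[0, 0, 0], [0, 0, 0], 1], [[0, 0, 0], [0, 0, 0], 1]]}}

```text
clock: 5.4
tool_pos: [0.5958, 0.2002, 0.0737]
eef_rot: [0.004, 0.966, -0.0, 0.259]
contact_force: [0.9, 4.7, -0.9]
opening: 0.214
finger_force: 40.0
```

Knob gripped. Now I slide it open, reading the force along the way.

{"name": "carry_out", "arguments": {"rows": [[[-0.87, 0, 0.5], [0, 0, 0], 1], [[-1.74, 0, 1], [0, 0, 0], 1], [[-2.6, 0, 1.5], [0, 0, 0], 1]]}}

```text
clock: 5.7
tool_pos: [0.6252, 0.1998, 0.0736]
eef_rot: [0.004, 0.966, -0.0, 0.258]
contact_force: [-1.4, 4.4, 1.9]
opening: 0.212
finger_force: 40.0
```

{"name": "carry_out", "arguments": {"rows": [[[-0.87, 0, 0.5], [0, 0, 0], 1], [[-1.74, 0, 1], [0, 0, 0], 1], [[-2.6, 0, 1.5], [0, 0, 0], 1]]}}

```text
clock: 6.0
tool_pos: [0.6553, 0.1994, 0.0737]
eef_rot: [0.004, 0.966, -0.0, 0.258]
contact_force: [-2.4, 4.7, 1.9]
opening: 0.216
finger_force: 40.0
```

{"name": "carry_out", "arguments": {"rows": [[[-0.87, 0, 0.5], [0, 0, 0], 1], [[-1.74, 0, 1], [0, 0, 0], 1]]}}

```text
clock: 6.2
tool_pos: [0.6754, 0.1991, 0.0737]
eef_rot: [0.004, 0.966, -0.0, 0.258]
contact_force: [-2.6, 4.9, 2.1]
opening: 0.216
finger_force: 40.0
```

{"name": "carry_out", "arguments": {"rows": [[[-0.87, 0, 0.5], [0, 0, 0], 1], [[-1.3, 0, 0.75], [0, 0, 0], 1], [[-1.56, 0, 0.9], [0, 0, 0], 1]]}}

```text
clock: 6.5
tool_pos: [0.6937, 0.1988, 0.0737]
eef_rot: [0.004, 0.966, -0.001, 0.258]
contact_force: [-2.9, 5.6, 2.4]
opening: 0.216
finger_force: 40.0
```

{"name": "carry_out", "arguments": {"rows": [[[-0.3, 0, 0.17], [0, 0, 0], 1], [[-0.5, 0, 0.3], [0, 0, 0], 1]]}}

```text
clock: 6.7
tool_pos: [0.6953, 0.1989, 0.0733]
eef_rot: [0.004, 0.967, 0.0, 0.255]
contact_force: [-25.6, 2.2, 28.4]
opening: 0.21
finger_force: 40.0
```

Lid 1 ran free all the way (≤3 N) and reached its hard stop, so it is fully open. I release and back off.

{"name": "carry_out", "arguments": {"rows": [[[0.4, 0, -0.2], [0, 0, 0], 0.3], [[0.4, 0, -0.2], [0, 0, 0], 0.3], [[0.4, 0, -0.2], [0, 0, 0], 0.3], [[0.4, 0, -4.2], [0, 0, 0], 0.3], [[0.4, 0, -8.2], [0, 0, 0], 0.3], [[0.4, 0, -8.2], [0, 0, 0], 0.3]]}}

```text
clock: 7.3
tool_pos: [0.6555, 0.1975, 0.1462]
eef_rot: [0.005, 0.965, -0.001, 0.261]
contact_force: [0.7, -0.1, -0.1]
opening: 0.699
finger_force: 0.0
```

```bash
cat >> h.py <<'E'
# reported z of TCP when gripping a knob: .0735; measured tip lies short of it
def tcp(seq,tilt=30):
    """seq of (reported TCP xyz, back-off)"""
    plan([(np.array(t)-rot(tilt).apply([0,0,r.grip_point_offset]),tilt,b) for t,b in seq])
E
python3 -c "
from h import *
k=[.5985,.061,.0735]
tcp([(k,.08),(k,0)])"
```

```text
t 7.3 p [0.6555 0.1975 0.1462] rv [180.   30.2 179.4] F [ 0.7 -0.1 -0.1] open 0.699 ff 0.0
[8.4, -13.7, -4.5] [-0.0, 0.2, -0.1] world dir tcp [0.559 0.061 0.143]
[8.5, -13.7, 3.5] [-0.0, 0.2, -0.1] world dir tcp [0.598 0.061 0.074]
```

{"name": "carry_out", "arguments": {"rows": [[[8.4, -13.7, -4.5], [0, 0.2, -0.1], 0.3], [[8.4, -13.7, -4.5], [0, 0.2, -0.1], 0.3], [[8.4, -13.7, -4.5], [0, 0.2, -0.1], 0.3], [[8.4, -13.7, -4.5], [0, 0.2, -0.1], 0.3], [[8.4, -13.7, -4.5], [0, 0.2, -0.1], 0.3], [[8.4, -13.7, -1], [0, 0.2, -0.1], 0.3], [[8.4, -13.7, 2], [0, 0.2, -0.1], 0.3], [[8.5, -13.7, 3.5], [0, 0.2, -0.1], 0.3], [[8.5, -13.7, 3.5], [0, 0.2, -0.1], 0.3]]}}

```text
clock: 8.2
tool_pos: [0.5995, 0.0619, 0.0677]
eef_rot: [0.004, 0.966, -0.002, 0.257]
contact_force: [0.4, 0.1, 0.6]
opening: 0.701
finger_force: 0.0
```

{"name": "carry_out", "arguments": {"rows": [[[0, 0, 0], [0, 0, 0], 1], [[0, 0, 0], [0, 0, 0], 1], [[0, 0, 0], [0, 0, 0], 1], [[0, 0, 0], [0, 0, 0], 1], [[0, 0, 0], [0, 0, 0], 1], [[0, 0, 0], [0, 0, 0], 1], [[0, 0, 0], [0, 0, 0], 1]]}}

```text
clock: 8.9
tool_pos: [0.5979, 0.0601, 0.0703]
eef_rot: [0.004, 0.966, -0.002, 0.257]
contact_force: [-1.6, -1.0, 3.9]
opening: 0.217
finger_force: 40.0
```

{"name": "carry_out", "arguments": {"rows": [[[-0.87, 0, 0.5], [0, 0, 0], 1], [[-1.74, 0, 1], [0, 0, 0], 1], [[-2.6, 0, 1.5], [0, 0, 0], 1]]}}

```text
clock: 9.2
tool_pos: [0.6288, 0.0598, 0.0703]
eef_rot: [0.004, 0.966, -0.002, 0.258]
contact_force: [-0.8, -2.8, 5.1]
opening: 0.217
finger_force: 40.0
```

{"name": "carry_out", "arguments": {"rows": [[[-0.87, 0, 0.5], [0, 0, 0], 1], [[-1.74, 0, 1], [0, 0, 0], 1], [[-2.6, 0, 1.5], [0, 0, 0], 1]]}}

```text
clock: 9.5
tool_pos: [0.6592, 0.0593, 0.0703]
eef_rot: [0.005, 0.966, -0.003, 0.258]
contact_force: [-0.9, -2.5, 4.8]
opening: 0.213
finger_force: 40.0
```

{"name": "carry_out", "arguments": {"rows": [[[-0.87, 0, 0.5], [0, 0, 0], 1], [[-1.74, 0, 1], [0, 0, 0], 1]]}}

```text
clock: 9.7
tool_pos: [0.6793, 0.0591, 0.0703]
eef_rot: [0.005, 0.966, -0.003, 0.258]
contact_force: [-1.5, -3.1, 4.7]
opening: 0.212
finger_force: 40.0
```

{"name": "carry_out", "arguments": {"rows": [[[-0.5, 0, 0.3], [0, 0, 0], 1], [[-0.87, 0, 0.5], [0, 0, 0], 1]]}}

```text
clock: 9.9
tool_pos: [0.6894, 0.0589, 0.0703]
eef_rot: [0.005, 0.966, -0.003, 0.258]
contact_force: [-2.0, -3.3, 6.0]
opening: 0.215
finger_force: 40.0
```

{"name": "carry_out", "arguments": {"rows": [[[-0.35, 0, 0.2], [0, 0, 0], 1], [[-0.7, 0, 0.4], [0, 0, 0], 1]]}}

```text
clock: 10.1
tool_pos: [0.6898, 0.059, 0.0698]
eef_rot: [0.004, 0.968, -0.002, 0.253]
contact_force: [-39.6, -5.0, 47.3]
opening: 0.216
finger_force: 40.0
```

{"name": "carry_out", "arguments": {"rows": [[[-0.2, 0, 0.12], [0, 0, 0], 1], [[-0.2, 0, 0.12], [0, 0, 0], 1]]}}

```text
clock: 10.3
tool_pos: [0.6898, 0.059, 0.0696]
eef_rot: [0.004, 0.968, -0.002, 0.251]
contact_force: [-35.3, -5.5, 40.5]
opening: 0.217
finger_force: 40.0
```

Lid 2 also ran free to its stop. On to lid 3.

{"name": "carry_out", "arguments": {"rows": [[[0.7, 0, -0.4], [0, 0, 0], 0.3], [[0.7, 0, -0.4], [0, 0, 0], 0.3], [[0.7, 0, -0.4], [0, 0, 0], 0.3], [[0.7, 0, -4.4], [0, 0, 0], 0.3], [[0.7, 0, -8.4], [0, 0, 0], 0.3], [[0.7, 0, -8.4], [0, 0, 0], 0.3]]}}

```text
clock: 10.9
tool_pos: [0.6508, 0.0618, 0.1421]
eef_rot: [0.003, 0.966, -0.001, 0.259]
contact_force: [0.9, 0.7, -0.2]
opening: 0.698
finger_force: 0.0
```

```bash
python3 -c "
from h import *
k=[.598,-.078,.0725]
tcp([(k,.08),(k,0)])"
```

```text
t 10.9 p [0.6508 0.0618 0.1421] rv [-180.    30.   179.6] F [ 0.9  0.7 -0.2] open 0.698 ff 0.0
[8.0, -14.0, -4.6] [0.0, -0.0, 0.1] world dir tcp [ 0.558 -0.078  0.142]
[8.0, -14.0, 3.4] [0.0, -0.0, 0.1] world dir tcp [ 0.598 -0.078  0.072]
```

{"name": "carry_out", "arguments": {"rows": [[[8, -14, -4.6], [0, 0, 0.1], 0.3], [[8, -14, -4.6], [0, 0, 0.1], 0.3], [[8, -14, -4.6], [0, 0, 0.1], 0.3], [[8, -14, -4.6], [0, 0, 0.1], 0.3], [[8, -14, -4.6], [0, 0, 0.1], 0.3], [[8, -14, -1], [0, 0, 0.1], 0.3], [[8, -14, 2], [0, 0, 0.1], 0.3], [[8, -14, 3.4], [0, 0, 0.1], 0.3], [[8, -14, 3.4], [0, 0, 0.1], 0.3]]}}

```text
clock: 11.8
tool_pos: [0.598, -0.0772, 0.0682]
eef_rot: [0.004, 0.967, -0.001, 0.257]
contact_force: [-0.7, 0.2, 0.3]
opening: 0.701
finger_force: 0.0
```

{"name": "carry_out", "arguments": {"rows": [[[0, 0, 0], [0, 0, 0], 1], [[0, 0, 0], [0, 0, 0], 1], [[0, 0, 0], [0, 0, 0], 1], [[0, 0, 0], [0, 0, 0], 1], [[0, 0, 0], [0, 0, 0], 1], [[0, 0, 0], [0, 0, 0], 1], [[0, 0, 0], [0, 0, 0], 1]]}}

```text
clock: 12.5
tool_pos: [0.5968, -0.0799, 0.0704]
eef_rot: [0.005, 0.966, -0.002, 0.257]
contact_force: [-1.9, -1.9, 5.3]
opening: 0.21
finger_force: 40.0
```

{"name": "carry_out", "arguments": {"rows": [[[-0.87, 0, 0.5], [0, 0, 0], 1], [[-1.74, 0, 1], [0, 0, 0], 1], [[-2.6, 0, 1.5], [0, 0, 0], 1]]}}

```text
clock: 12.8
tool_pos: [0.627, -0.0803, 0.0704]
eef_rot: [0.005, 0.966, -0.002, 0.257]
contact_force: [-3.3, -2.0, 6.8]
opening: 0.219
finger_force: 40.0
```

{"name": "carry_out", "arguments": {"rows": [[[-0.87, 0, 0.5], [0, 0, 0], 1], [[-1.74, 0, 1], [0, 0, 0], 1], [[-2.6, 0, 1.5], [0, 0, 0], 1]]}}

```text
clock: 13.1
tool_pos: [0.6537, -0.0807, 0.0701]
eef_rot: [0.005, 0.967, -0.002, 0.255]
contact_force: [-16.4, -1.8, 20.4]
opening: 0.214
finger_force: 40.0
```

{"name": "carry_out", "arguments": {"rows": [[[-0.87, 0, 0.5], [0, 0, 0], 1], [[-1.74, 0, 1], [0, 0, 0], 1]]}}

```text
clock: 13.3
tool_pos: [0.6736, -0.0809, 0.0702]
eef_rot: [0.005, 0.967, -0.002, 0.255]
contact_force: [-15.7, -2.1, 20.8]
opening: 0.213
finger_force: 40.0
```

{"name": "carry_out", "arguments": {"rows": [[[-0.5, 0, 0.3], [0, 0, 0], 1], [[-0.87, 0, 0.5], [0, 0, 0], 1]]}}

```text
clock: 13.5
tool_pos: [0.684, -0.0811, 0.0702]
eef_rot: [0.005, 0.967, -0.002, 0.255]
contact_force: [-17.2, -3.2, 18.6]
opening: 0.211
finger_force: 40.0
```

Lid 3 binds at about 16 N from mid-travel. I take it to its stop.

{"name": "carry_out", "arguments": {"rows": [[[-0.35, 0, 0.2], [0, 0, 0], 1], [[-0.6, 0, 0.35], [0, 0, 0], 1]]}}

```text
clock: 13.7
tool_pos: [0.6869, -0.0811, 0.0699]
eef_rot: [0.005, 0.968, -0.002, 0.252]
contact_force: [-36.8, -2.5, 44.4]
opening: 0.214
finger_force: 40.0
```

{"name": "carry_out", "arguments": {"rows": [[[-0.4, 0, 0.23], [0, 0, 0], 1], [[-0.4, 0, 0.23], [0, 0, 0], 1]]}}

```text
clock: 13.9
tool_pos: [0.6883, -0.0811, 0.0687]
eef_rot: [0.005, 0.968, -0.001, 0.25]
contact_force: [-34.2, -2.4, 36.0]
opening: 0.214
finger_force: 40.0
```

Lid 3 is at its stop and all three stand open. Now I close lid 2.

{"name": "carry_out", "arguments": {"rows": [[[0, 0, 0], [0, 0, 0], 0.3], [[0, 0, 0], [0, 0, 0], 0.3], [[0.7, 0, -0.4], [0, 0, 0], 0.3], [[0.7, 0, -4.4], [0, 0, 0], 0.3], [[0.7, 0, -8.4], [0, 0, 0], 0.3], [[0.7, 0, -8.4], [0, 0, 0], 0.3]]}}

```text
clock: 14.5
tool_pos: [0.6498, -0.0794, 0.1421]
eef_rot: [0.005, 0.966, -0.002, 0.258]
contact_force: [0.2, -0.3, -0.2]
opening: 0.701
finger_force: 0.0
```

```bash
python3 -c "
from h import *
k=[.689,.0595,.073]
tcp([(k,.08),(k,0)])
print('F check knob3 not moved: see picture later')"
```

```text
t 14.5 p [ 0.6498 -0.0794  0.1421] rv [-179.9   29.9  179.5] F [ 0.2 -0.3 -0.2] open 0.701 ff 0.0
[0.2, 13.9, -0.1] [-0.1, -0.1, 0.0] world dir tcp [0.649 0.06  0.142]
[0.2, 13.9, 7.9] [-0.1, -0.1, 0.0] world dir tcp [0.689 0.06  0.073]
F check knob3 not moved: see picture later
```

{"name": "carry_out", "arguments": {"rows": [[[0.2, 13.9, -0.1], [0, 0, 0], 0.3], [[0.2, 13.9, -0.1], [0, 0, 0], 0.3], [[0.2, 13.9, -0.1], [0, 0, 0], 0.3], [[0.2, 13.9, -0.1], [0, 0, 0], 0.3], [[0.2, 13.9, 3.5], [0, 0, 0], 0.3], [[0.2, 13.9, 6.5], [0, 0, 0], 0.3], [[0.2, 13.9, 7.8], [0, 0, 0], 0.3], [[0.2, 13.9, 7.8], [0, 0, 0], 0.3]]}}

```text
clock: 15.3
tool_pos: [0.6886, 0.0582, 0.0679]
eef_rot: [0.005, 0.967, -0.002, 0.256]
contact_force: [0.9, 0.2, 0.2]
opening: 0.699
finger_force: 0.0
```

{"name": "carry_out", "arguments": {"rows": [[[0, 0, 0], [0, 0, 0], 1], [[0, 0, 0], [0, 0, 0], 1], [[0, 0, 0], [0, 0, 0], 1], [[0, 0, 0], [0, 0, 0], 1], [[0, 0, 0], [0, 0, 0], 1], [[0, 0, 0], [0, 0, 0], 1], [[0, 0, 0], [0, 0, 0], 1]]}}

```text
clock: 16.0
tool_pos: [0.6891, 0.0589, 0.0707]
eef_rot: [0.005, 0.966, -0.002, 0.257]
contact_force: [-1.7, 0.0, 4.7]
opening: 0.215
finger_force: 40.0
```

{"name": "carry_out", "arguments": {"rows": [[[0.87, 0, -0.5], [0, 0, 0], 1], [[1.74, 0, -1], [0, 0, 0], 1], [[2.6, 0, -1.5], [0, 0, 0], 1], [[3.5, 0, -2], [0, 0, 0], 1], [[4.35, 0, -2.5], [0, 0, 0], 1], [[5.2, 0, -3], [0, 0, 0], 1], [[6.1, 0, -3.5], [0, 0, 0], 1], [[7, 0, -4], [0, 0, 0], 1], [[7.8, 0, -4.5], [0, 0, 0], 1]]}}

```text
clock: 16.9
tool_pos: [0.5981, 0.0602, 0.0706]
eef_rot: [0.005, 0.966, -0.001, 0.257]
contact_force: [2.9, -0.1, 1.1]
opening: 0.214
finger_force: 40.0
```

Free. About 9 mm is left to the stop.

{"name": "carry_out", "arguments": {"rows": [[[0.4, 0, -0.25], [0, 0, 0], 1], [[0.7, 0, -0.4], [0, 0, 0], 1], [[1.0, 0, -0.55], [0, 0, 0], 1], [[1.15, 0, -0.65], [0, 0, 0], 1]]}}

```text
clock: 17.3
tool_pos: [0.589, 0.0602, 0.0708]
eef_rot: [0.005, 0.966, -0.002, 0.259]
contact_force: [14.7, 0.0, -11.9]
opening: 0.213
finger_force: 40.0
```

Lid 2 is shut. Lid 1 next.

{"name": "carry_out", "arguments": {"rows": [[[0, 0, 0], [0, 0, 0], 0.3], [[0, 0, 0], [0, 0, 0], 0.3], [[0, 0, 0], [0, 0, 0], 0.3], [[0, 0, -4], [0, 0, 0], 0.3], [[0, 0, -8], [0, 0, 0], 0.3], [[0, 0, -8], [0, 0, 0], 0.3]]}}

```text
clock: 17.9
tool_pos: [0.5437, 0.0606, 0.1424]
eef_rot: [0.004, 0.966, -0.001, 0.257]
contact_force: [0.4, -0.2, -0.5]
opening: 0.7
finger_force: 0.0
```

```bash
python3 -c "
from h import *
k=[.6925,.199,.0735]
tcp([(k,.08),(k,0)])"
```

```text
t 17.9 p [0.5437 0.0606 0.1424] rv [-180.    29.8  179.5] F [ 0.4 -0.2 -0.5] open 0.7 ff 0.0
[-9.4, 14.0, 5.3] [-0.0, -0.2, 0.0] world dir tcp [0.653 0.199 0.143]
[-9.4, 14.0, 13.3] [-0.0, -0.2, 0.0] world dir tcp [0.692 0.199 0.074]
```

{"name": "carry_out", "arguments": {"rows": [[[-9.4, 14, 5.3], [0, 0, 0], 0.3], [[-9.4, 14, 5.3], [0, 0, 0], 0.3], [[-9.4, 14, 5.3], [0, 0, 0], 0.3], [[-9.4, 14, 5.3], [0, 0, 0], 0.3], [[-9.4, 14, 5.3], [0, 0, 0], 0.3], [[-9.4, 14, 9], [0, 0, 0], 0.3], [[-9.4, 14, 12], [0, 0, 0], 0.3], [[-9.4, 14, 13.2], [0, 0, 0], 0.3], [[-9.4, 14, 13.2], [0, 0, 0], 0.3]]}}

```text
clock: 18.8
tool_pos: [0.6937, 0.197, 0.0695]
eef_rot: [0.006, 0.967, -0.003, 0.255]
contact_force: [-0.8, -0.2, -0.2]
opening: 0.7
finger_force: 0.0
```

{"name": "carry_out", "arguments": {"rows": [[[0, 0, 0], [0, 0, 0], 1], [[0, 0, 0], [0, 0, 0], 1], [[0, 0, 0], [0, 0, 0], 1], [[0, 0, 0], [0, 0, 0], 1], [[0, 0, 0], [0, 0, 0], 1], [[0, 0, 0], [0, 0, 0], 1], [[0, 0, 0], [0, 0, 0], 1]]}}

```text
clock: 19.5
tool_pos: [0.6946, 0.1989, 0.0724]
eef_rot: [0.005, 0.966, -0.002, 0.257]
contact_force: [-3.3, -1.2, 4.4]
opening: 0.218
finger_force: 40.0
```

{"name": "carry_out", "arguments": {"rows": [[[0.87, 0, -0.5], [0, 0, 0], 1], [[1.74, 0, -1], [0, 0, 0], 1], [[2.6, 0, -1.5], [0, 0, 0], 1], [[3.5, 0, -2], [0, 0, 0], 1], [[4.35, 0, -2.5], [0, 0, 0], 1], [[5.2, 0, -3], [0, 0, 0], 1], [[6.1, 0, -3.5], [0, 0, 0], 1], [[7, 0, -4], [0, 0, 0], 1], [[7.8, 0, -4.5], [0, 0, 0], 1]]}}

```text
clock: 20.4
tool_pos: [0.6038, 0.2001, 0.0724]
eef_rot: [0.005, 0.966, -0.001, 0.257]
contact_force: [2.9, 0.8, -0.2]
opening: 0.216
finger_force: 40.0
```

{"name": "carry_out", "arguments": {"rows": [[[0.4, 0, -0.25], [0, 0, 0], 1], [[0.7, 0, -0.4], [0, 0, 0], 1], [[1.0, 0, -0.55], [0, 0, 0], 1], [[1.15, 0, -0.65], [0, 0, 0], 1]]}}

```text
clock: 20.8
tool_pos: [0.5945, 0.2002, 0.0726]
eef_rot: [0.006, 0.966, -0.002, 0.259]
contact_force: [15.3, 1.4, -14.7]
opening: 0.214
finger_force: 40.0
```

Lid 1 is shut at its stop. I release, back off and plan the marker grasp.

{"name": "carry_out", "arguments": {"rows": [[[0, 0, 0], [0, 0, 0], 0.3], [[0, 0, 0], [0, 0, 0], 0.3], [[0, 0, 0], [0, 0, 0], 0.3], [[0, 0, -4], [0, 0, 0], 0], [[0, 0, -8], [0, 0, 0], 0], [[0, 0, -12], [0, 0, 0], 0], [[0, 0, -14], [0, 0, 0], 0]]}}

```text
clock: 21.5
tool_pos: [0.5198, 0.2012, 0.1956]
eef_rot: [0.005, 0.966, -0.0, 0.257]
contact_force: [-0.0, -0.5, -0.1]
opening: 0.824
finger_force: 0.0
```

```bash
python3 -c "
from h import *
s=r.snapshot('side')
print('cup',onz(s,231,363,.1),'small',onz(s,200+384/2.5,165+550/2.5,.05))
k=[.4915,.4185,.046]
tcp([(k,.14),(k,0)],tilt=0)"
```

```text
cup [0.66340902 0.42020912 0.1       ] small [0.42431481 0.41509275 0.05      ]
t 21.55 p [0.5195 0.2018 0.1971] rv [179.8  29.8 179.5] F [-2.   0.8  1.7] open 0.872 ff 0.0
[3.1, 21.6, -0.5] [0.2, 29.8, 0.0] world dir tcp [0.492 0.418 0.186]
[10.1, 21.6, 11.7] [0.2, 29.8, 0.0] world dir tcp [0.492 0.418 0.046]
```

{"name": "carry_out", "arguments": {"rows": [[[1.5, 10, -0.5], [0.2, 15, 0], 0], [[3.1, 21.6, -0.5], [0.2, 29.8, 0], 0], [[3.1, 21.6, -0.5], [0.2, 29.8, 0], 0], [[3.1, 21.6, -0.5], [0.2, 29.8, 0], 0], [[3.1, 21.6, -0.5], [0.2, 29.8, 0], 0], [[3.1, 21.6, -0.5], [0.2, 29.8, 0], 0], [[3.1, 21.6, -0.5], [0.2, 29.8, 0], 0], [[3.1, 21.6, -0.5], [0.2, 29.8, 0], 0]]}}

```text
clock: 22.35
tool_pos: [0.5012, 0.4083, 0.1826]
eef_rot: [0.01, 1.0, -0.002, -0.002]
contact_force: [1.4, -0.5, -0.3]
opening: 0.996
finger_force: 0.0
```

```bash
python3 -c "
from h import *
import cv2
s=r.snapshot('side')
cv2.imwrite('pics/v4.png',cv2.resize(s['image'][150:400,180:400,::-1],None,fx=2.4,fy=2.4,interpolation=2))
k=[.4915,.4185,.046]
tcp([(k,0)],tilt=0)"
```

```text
t 22.4 p [0.4946 0.4199 0.1818] rv [179.6  -0.4 179.5] F [0.3 8.  1. ] open 0.999 ff 0.0
[0.2, -0.2, 13.6] [0.4, -0.4, -0.0] world dir tcp [0.492 0.418 0.046]
```

View pics/v4.png

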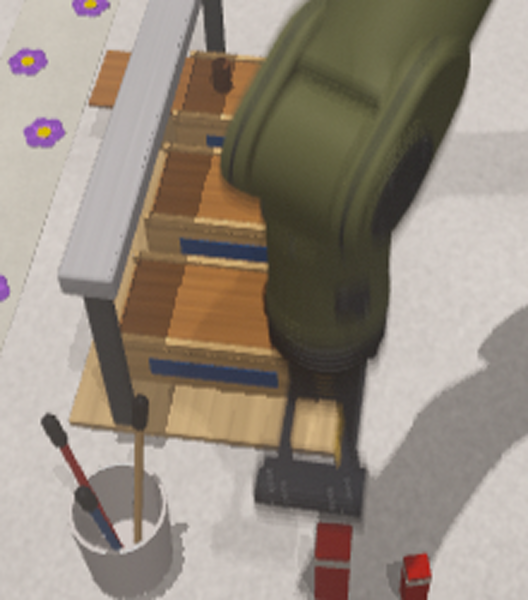

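Lid 3 still juts out (110,78) and the marker stands below the gripper at (332,540). Descending.

{"name": "carry_out", "arguments": {"rows": [[[0.2, -0.2, 4], [0.4, -0.4, 0], 0], [[0.2, -0.2, 8], [0.4, -0.4, 0], 0], [[0.2, -0.2, 10.5], [0.4, -0.4, 0], 0], [[0.2, -0.2, 12.5], [0.4, -0.4, 0], 0], [[0.2, -0.2, 13.6], [0.4, -0.4, 0], 0], [[0.2, -0.2, 13.6], [0.4, -0.4, 0], 0]]}}

```text
clock: 23.0
tool_pos: [0.4932, 0.4062, 0.0452]
eef_rot: [0.005, 1.0, -0.007, 0.002]
contact_force: [0.4, 0.4, 0.2]
opening: 1.001
finger_force: 0.0
```

{"name": "carry_out", "arguments": {"rows": [[[0, 0, 0], [0, 0, 0], 1], [[0, 0, 0], [0, 0, 0], 1], [[0, 0, 0], [0, 0, 0], 1], [[0, 0, 0], [0, 0, 0], 1], [[0, 0, 0], [0, 0, 0], 1], [[0, 0, 0], [0, 0, 0], 1], [[0, 0, 0], [0, 0, 0], 1], [[0, 0, 0], [0, 0, 0], 1], [[0, 0, 0], [0, 0, 0], 1], [[0, 0, 0], [0, 0, 0], 1]], "newtons": 20}}

```text
clock: 24.0
tool_pos: [0.4946, 0.4076, 0.047]
eef_rot: [0.005, 1.0, -0.006, 0.003]
contact_force: [0.5, -0.3, 0.0]
opening: 0.327
finger_force: 19.3
```

{"name": "carry_out", "arguments": {"rows": [[[0, 0, -3], [0, 0, 0], 1], [[0, 0, -7], [0, 0, 0], 1], [[0, 0, -11], [0, 0, 0], 1], [[0, 0, -15], [0, 0, 0], 1], [[0, 0, -16], [0, 0, 0], 1], [[0, 0, -16], [0, 0, 0], 1], [[0, 0, -16], [0, 0, 0], 1], [[0, 0, -16], [0, 0, 0], 1]]}}

```text
clock: 24.8
tool_pos: [0.4927, 0.408, 0.2047]
eef_rot: [0.005, 1.0, -0.007, 0.002]
contact_force: [0.2, 0.2, -0.8]
opening: 0.33
finger_force: 19.3
```

```bash
python3 -c "
from h import *
tcp([([.5735,-.08,.207],0),([.5735,-.08,.066],0)],tilt=0)"
```

```text
t 24.8 p [0.4927 0.408  0.2047] rv [-179.2    0.2  179.4] F [ 0.2  0.2 -0.8] open 0.33 ff 19.3
[-8.6, -48.7, 0.5] [-0.8, 0.2, -0.1] world dir tcp [ 0.574 -0.08   0.207]
[-8.6, -48.5, 14.6] [-0.8, 0.2, -0.1] world dir tcp [ 0.574 -0.08   0.066]
```

The wrist reads about 0.8 N down, matching the 70 g marker in hand. I carry it to box 3 at moderate speed.

{"name": "carry_out", "arguments": {"rows": [[[-0.6, -3, 0], [0, 0, 0], 1], [[-1.3, -7.5, 0], [0, 0, 0], 1], [[-2.1, -12, 0], [0, 0, 0], 1], [[-2.9, -16.5, 0], [-0.3, 0, 0], 1], [[-3.7, -21, 0], [-0.3, 0, 0], 1], [[-4.5, -25.5, 0], [-0.5, 0, 0], 1], [[-5.3, -30, 0], [-0.5, 0, 0], 1], [[-6.1, -34.5, 0], [-0.8, 0, 0], 1], [[-6.9, -39, 0], [-0.8, 0, 0], 1], [[-7.7, -43.5, 0], [-0.8, 0.2, 0], 1], [[-8.3, -47, 0], [-0.8, 0.2, 0], 1], [[-8.6, -48.7, 0], [-0.8, 0.2, 0], 1]]}}

```text
clock: 26.0
tool_pos: [0.5732, -0.084, 0.2108]
eef_rot: [0.008, 1.0, 0.0, -0.0]
contact_force: [-0.2, -0.3, -1.9]
opening: 0.328
finger_force: 19.3
```

{"name": "carry_out", "arguments": {"rows": [[[0, 0, 0], [0, 0, 0], 1], [[0, 0, 0], [0, 0, 0], 1], [[0, 0, 0], [0, 0, 0], 1], [[0, 0, 0], [0, 0, 0], 1]]}}

```text
clock: 26.4
tool_pos: [0.574, -0.0764, 0.2129]
eef_rot: [0.004, 1.0, 0.002, 0.001]
contact_force: [-0.2, 0.1, -1.0]
opening: 0.332
finger_force: 19.3
```

```bash
python3 -c "
from h import *
import cv2
tcp([([.5735,-.08,.08],0),([.5735,-.08,.066],0)],tilt=0)
a=cv2.resize(r.snapshot('side')['image'][90:260,220:380,::-1],(480,510),interpolation=2)
b=cv2.resize(r.snapshot('top')['image'][110:270,290:390,::-1],(319,510),interpolation=2)
cv2.imwrite('pics/v5.png',np.hstack([a,cv2.convertScaleAbs(b,alpha=1.7)]))"
```

```text
t 26.4 p [ 0.574  -0.0764  0.2129] rv [179.8   0.2 179.6] F [-0.2  0.1 -1. ] open 0.332 ff 19.3
[0.1, -0.4, 13.3] [0.2, 0.2, 0.1] world dir tcp [ 0.574 -0.08   0.08 ]
[0.1, -0.4, 14.7] [0.2, 0.2, 0.1] world dir tcp [ 0.574 -0.08   0.066]
```

View pics/v5.png

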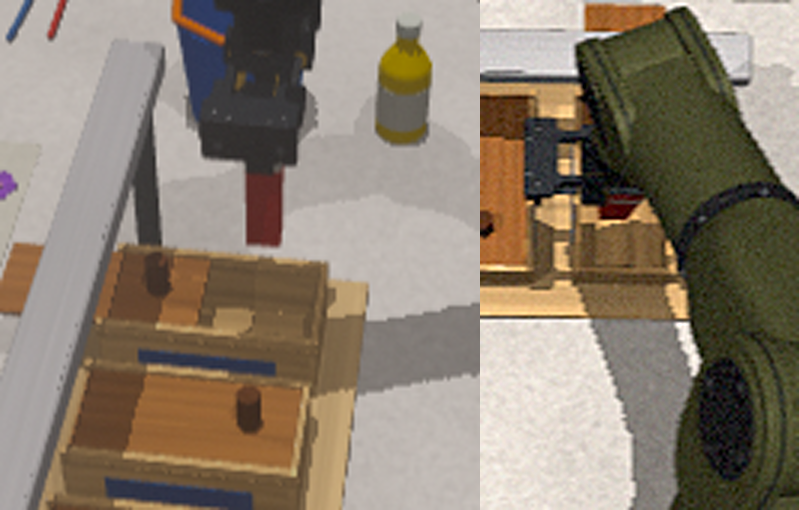

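The marker hangs upright from (265,170) to (265,245), over the open mouth of box 3; its lid knob shows at (158,273). I check the wrist's clearance to the lamp from the earlier view before lowering.

```bash
python3 -c "
from h import *
s=r.snapshot('side')
for u,v in [(325,360),(268,340),(268,230),(225,180),(240,130)]:
    o,d=ray(s,180+u/2.4,150+v/2.4)
    for y in (.42,.37,.3): print((u,v),(o+d*(y-o[1])/d[1]).round(3),'rel to TCP x,z',((o+d*(y-o[1])/d[1])-[.495,.42,.182]).round(3)[[0,2]])
tcp([([.560,-.0805,.08],0),([.560,-.0805,.066],0)],tilt=0)
"
```

```text
(325, 360) [0.502 0.42  0.359] rel to TCP x,z [0.007 0.177]
(325, 360) [0.507 0.37  0.277] rel to TCP x,z [0.012 0.095]
(325, 360) [0.514 0.3   0.161] rel to TCP x,z [ 0.019 -0.021]
(268, 340) [0.538 0.42  0.376] rel to TCP x,z [0.043 0.194]
(268, 340) [0.548 0.37  0.295] rel to TCP x,z [0.053 0.113]
(268, 340) [0.561 0.3   0.183] rel to TCP x,z [0.066 0.001]
(268, 230) [0.535 0.42  0.489] rel to TCP x,z [0.04  0.307]
(268, 230) [0.544 0.37  0.423] rel to TCP x,z [0.049 0.241]
(268, 230) [0.557 0.3   0.33 ] rel to TCP x,z [0.062 0.148]
(225, 180) [0.557 0.42  0.53 ] rel to TCP x,z [0.062 0.348]
(225, 180) [0.569 0.37  0.468] rel to TCP x,z [0.074 0.286]
(225, 180) [0.585 0.3   0.382] rel to TCP x,z [0.09 0.2 ]
(240, 130) [0.547 0.42  0.571] rel to TCP x,z [0.052 0.389]
(240, 130) [0.558 0.37  0.514] rel to TCP x,z [0.063 0.332]
(240, 130) [0.573 0.3   0.436] rel to TCP x,z [0.078 0.254]
t 26.55 p [ 0.5741 -0.0775  0.213 ] rv [179.8   0.2 179.5] F [-0.4 -0.9 -1.6] open 0.328 ff 19.3
[1.5, -0.4, 13.3] [0.2, 0.2, -0.0] world dir tcp [ 0.56 -0.08  0.08]
[1.5, -0.4, 14.7] [0.2, 0.2, -0.0] world dir tcp [ 0.56  -0.08   0.066]
```

The wrist reaches x≈0.61 at lamp height and the lamp's front edge is at 0.67, so it is clear. Lowering.

{"name": "carry_out", "arguments": {"rows": [[[1.5, -0.2, 2], [0.2, 0.2, 0], 1], [[1.5, -0.2, 4], [0.2, 0.2, 0], 1], [[1.5, -0.2, 6], [0.2, 0.2, 0], 1], [[1.5, -0.3, 8], [0.2, 0.2, 0], 1], [[1.5, -0.3, 10], [0.2, 0.2, 0], 1], [[1.5, -0.3, 12], [0.2, 0.2, 0], 1], [[1.5, -0.3, 13.3], [0.2, 0.2, 0], 1], [[1.5, -0.3, 13.3], [0.2, 0.2, 0], 1], [[1.5, -0.3, 13.3], [0.2, 0.2, 0], 1]]}}

```text
clock: 27.45
tool_pos: [0.5599, -0.0807, 0.0802]
eef_rot: [0.005, 1.0, -0.0, 0.0]
contact_force: [-0.4, 0.6, -0.2]
opening: 0.33
finger_force: 19.3
```

{"name": "carry_out", "arguments": {"rows": [[[0, 0, 0.3], [0, 0, 0], 1], [[0, 0, 0.6], [0, 0, 0], 1], [[0, 0, 0.9], [0, 0, 0], 1]]}}

```text
clock: 27.75
tool_pos: [0.5599, -0.0811, 0.0712]
eef_rot: [0.006, 1.0, -0.0, 0.0]
contact_force: [-0.5, -0.4, 0.1]
opening: 0.331
finger_force: 19.3
```

{"name": "carry_out", "arguments": {"rows": [[[0, 0, 0.2], [0, 0, 0], 1], [[0, 0, 0.4], [0, 0, 0], 1], [[0, 0, 0.6], [0, 0, 0], 1], [[0, 0, 0.6], [0, 0, 0], 1]]}}

```text
clock: 28.15
tool_pos: [0.5598, -0.081, 0.0651]
eef_rot: [0.005, 1.0, -0.0, 0.0]
contact_force: [-0.0, -0.2, 1.4]
opening: 0.333
finger_force: 19.3
```

{"name": "carry_out", "arguments": {"rows": [[[0, 0, 0.1], [0, 0, 0], 1], [[0, 0, 0.2], [0, 0, 0], 1], [[0, 0, 0.2], [0, 0, 0], 1]]}}

```text
clock: 28.45
tool_pos: [0.5611, -0.0803, 0.0646]
eef_rot: [0.005, 1.0, -0.0, 0.002]
contact_force: [-1.1, 0.9, 12.4]
opening: 0.326
finger_force: 19.8
```

It touches the floor (12 N). I ease off, open narrowly and lift straight up.

{"name": "carry_out", "arguments": {"rows": [[[0, 0, -0.15], [0, 0, 0], 1], [[0, 0, -0.15], [0, 0, 0], 0.6], [[0, 0, -0.15], [0, 0, 0], 0.55], [[0, 0, -0.15], [0, 0, 0], 0.55], [[0, 0, -0.15], [0, 0, 0], 0.55], [[0, 0, -2], [0, 0, 0], 0.55], [[0, 0, -5], [0, 0, 0], 0.55], [[0, 0, -9], [0, 0, 0], 0.55], [[0, 0, -13], [0, 0, 0], 0.55], [[0, 0, -17], [0, 0, 0], 0.55], [[6, 0, -20], [0, 0, 0], 0.55], [[11, 0, -20], [0, 0, 0], 0.55]]}}

```text
clock: 29.65
tool_pos: [0.467, -0.0792, 0.2633]
eef_rot: [0.006, 1.0, -0.0, 0.003]
contact_force: [-0.3, 0.3, 0.9]
opening: 0.448
finger_force: 0.0
```

{"name": "carry_out", "arguments": {"rows": [[[3, 0, 0], [0, 0, 0], 0.55], [[6, 0, 0], [0, 0, 0], 0.55], [[6, 0, 0], [0, 0, 0], 0.55], [[6, 0, 0], [0, 0, 0], 0.55]]}}

```text
clock: 30.05
tool_pos: [0.4053, -0.0795, 0.2613]
eef_rot: [0.006, 1.0, -0.0, 0.0]
contact_force: [0.6, -0.0, 1.5]
opening: 0.451
finger_force: 0.0
```

```bash
python3 -c "
from h import *
import cv2
a=r.snapshot('side')['image'][60:400,190:440,::-1]
cv2.imwrite('pics/v6.png',cv2.resize(a,None,fx=1.76,fy=1.76,interpolation=2))
print(r.get_state()['clock'])"
```

```text
30.1
```

View pics/v6.png

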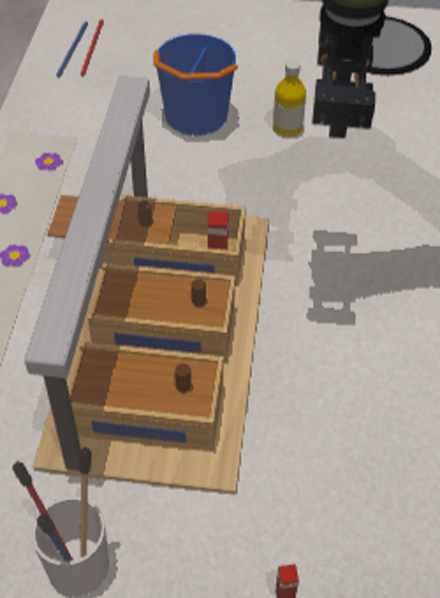

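The marker stands upright in box 3 (218,230), whose lid is open. Lids 1 and 2 are shut, and the bottle, bucket and cup are in place. Handing in.

```bash
python3 -c "
from plant import r
print(r.finish_job())"
```

```text
the job is handed in; nothing more can be done
None
```

The job is handed in at about 30 s: the lid that binds is the one furthest to the robot's right, now fully open with the larger red marker upright on its box floor, and the other two ran freely and are shut again; the bottle, bucket and brush cup look undisturbed.

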